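Join a display riser with its cam lock

TASK

Fit the loose wooden end piece to the display riser: with both standing on the table, slide its ball-headed stud into the riser's bore until it meets the rubber buffers, then turn the riser's cam clockwise by its wing until the curved slot has drawn the two wooden faces together and the joint is firmly tight. Stop when it is tight, as forcing the cam tears the stud out of the wood, let go, and leave the shop's goods around the work where they stand.

Things in the scene. Friction and masses are not known exactly. Their poses are not given: they have to be found in the camera images.
- base: Display riser, light wood, fixed: block 114 x 96 x 40 mm high. Origin on the table top under the cam's vertical axis; x points from the flat upright joint face (x = -44 mm) to the back (x = +70 mm), z up. The cam shows in a round hole, 55 mm across, in its top. Two rubber buffers at y = +37 and -37 mm, 20 mm up, stand 2 mm out of the joint face.
- joint_face (a point): Point on the joint face at the bore's centre: base x = -44 mm, y = 0, 20 mm up; axes as the base. The bore runs along x into the cam: 15 mm wide, 5 to 34 mm above the table, chamfered to 27 mm wide at its mouth (first 6 mm). The buffers beside it are springy: together 12 N per mm, 24 N to press them flush.
- cam: Steel ring of the cam, 56 mm across, 6 to 33 mm above the table, turning with the wing about the base's origin. With the cam open, its mouth (a gap in the ring) looks to the base's -x. The wall has a 7 mm high curved slot for the stud's neck; its inner face comes 5.5 mm nearer the axis per radian turned, so that it catches the stud's ball and draws it in. It holds by friction when let go.
- cam_turn (a joint): Angle of the cam (rad), growing clockwise from above, limits -0.3 and 2.7. Within 0.2 of 0: open. The ball is caught from about 0.8 to 1.4, the joint is tight somewhere from 1.6 to 2.6, as the stud stands. Turning moment: free about 0.35 N m; rising by about 0.15 as the buffers are pressed in; tight at about 0.3 above the free moment (joint faces shut); 0.5 above it tears the stud out.
- wing_grip (a point): Point on the cam's axis, 67 mm above the table, where the wing is gripped. The wing is an upright steel plate 46 mm long (this point's y axis), 10 mm thick (x axis), from 31 to 79 mm above the table; the wood round it is 40 mm high. At cam angle 0 these axes are the base's; they turn with the cam. Turning it to tight may need more than one grasp.
- end_piece: Loose end piece, light wood, about 0.4 kg: block 86 (x) x 96 (y) x 40 mm with a grip fin on top, 44 mm long (x), 16 mm thick (y), 40 to 84 mm above the underside. Origin at the underside below the fin's middle, z up. Flat joint face at x = +62 mm, other end at x = -24 mm. Joined, it stands on the table with the base's yaw, its origin at base x = -106 mm, y = 0.
- end_face (a point): Point on the end piece's joint face where the steel stud leaves it: end_piece x = +62 mm, y = 0, z = 20 mm; axes as the end piece. The stud points along +x: a collar 12 mm across and 14 mm long, a neck 5 mm thick, then a ball head 12 mm across. The ball's centre is 33 mm out of the face, give or take 1.5 mm, as the stud is screwed in more or less each time (fixed during the work).
- candle_a: Bystander: candle in a brass tin, 50 mm across, 28 mm high. Origin under its middle.
- candle_b: Bystander: a second such candle tin.
- egg_cup: Bystander: wooden egg in a glass cup, 42 mm across, 58 mm high. Origin under its middle.
- deck: Bystander: small boxed deck, 62 x 88 x 14 mm, lying. Origin under its middle.
- hare: Bystander: black ceramic hare, 70 x 82 x 160 mm. Origin under its middle.
- bead_tray: Bystander: shallow tray of beads, 85 x 130 x 16 mm. Origin under its middle.

How it is judged:
On the way, in this order (a step that is already met when the one before it is completed fails the run):
1. the stud is in the open cam: joint faces parallel within 0.06 rad, at most 5 mm apart, centred within 4 mm, the cam still open (x of end_face in the frame of joint_face above -0.005 m and y of end_face in the frame of joint_face between -0.004 and 0.004 m and angle between the x axis of end_piece and the x axis of base, either way round below 0.06 rad and value of joint cam_turn below 0.5 rad), for 0.2 s.
2. the cam has been turned by more than 1.2 rad and draws the stud with more than 40 N, the joint faces closed to less than 0.8 mm (value of joint cam_turn above 1.2 rad and contact force between cam and end_piece above 40 N and x of end_face in the frame of joint_face above -0.0008 m), for 0.2 s.
At the end, for the whole second after the job is handed in: The cam, let go, still draws the stud with more than 40 N; the wooden joint faces are closed to less than 0.8 mm, parallel within 0.03 rad and centred within 4 mm; the end piece stands level and at rest (all of step 2 and y of end_face in the frame of joint_face between -0.004 and 0.004 m and angle between the x axis of end_piece and the x axis of base, either way round below 0.03 rad and angle between end_piece's own z axis and vertical below 0.03 rad and linear speed of end_piece below 0.01 m/s); the robot touches nothing.
It fails at once if the cam is forced: it pulls on the stud with more than 100 N (contact force between cam and end_piece above 100 N).
It fails at once if a bystander is moved by more than 25 mm (distance of any of candle_a, candle_b, egg_cup, deck, hare, bead_tray from where it was at the start of the episode above 0.025 m).
It also fails if it takes over 72 s, if anything falls off the work surface, if the arm or the gripper's body presses on something with over 40 N, if the wrist force passes 120 N, or if a joint passes its speed limit or range.

ROBOT

A 7-joint arm with a two-finger parallel gripper is mounted at the origin on a cart in front of the work surface, level with it; the furniture and walls round the work are solid. World frame = base frame: x ahead of the robot, y to its left, z up, the work surface at z = 0. Lengths are in m, angles in rad, forces in N, time in s.
With the tool pointing down it reaches from about 0.425 to 0.925 m from the base axis. Payload 6.8 kg.
Tool frame: the origin (TCP) lies midway between the tips of the shut fingers; the grasp point (between the pads) lies 19 mm behind it; z points along the fingers, x is the direction in which the jaws open and shut, and the axes are right-handed (so a half turn about z gives the same grasp; the last joint's range is limited). The gripper opens to 85 mm and grips with 20 to 120 N. Pads are 22 mm wide; open, the fingers measure 114 mm over their backs; the gripper's body (76 mm by 85 mm) begins 54 mm behind the grasp point. The pads swing forward as they close: fully open they stand 13 mm farther back than shut.
Start: joints at [-1.374, 0.477, 0.022, 1.555, -0.011, 1.109, -0.083], TCP at [0.203, 0.644, 0.231] pointing down, gripper open.
Joint ranges: [-2.96, 2.96], [-0.34, 2.1], [-1.41, 1.46], [0.24, 2.44], [-1.37, 4.51], [0.17, 1.92], [-2.96, 2.96]. Speed limits (rad/s): [2.39, 2.39, 3.14, 3.14, 3.14, 3.14, 3.14].

INTERFACE

Orientations are given as a rotation vector (axis times angle).
In Python, from bench import r gives the robot as it stands. The module is installed in compiled form; this text tells all that it offers.
- The arm moves only by the shell command python3 -m pendant 'ROWS' [OPENING] [FORCE]. ROWS is text: rows parted by semicolons, each of 4 numbers parted by spaces: the shift along the tool's x, y, z in cm, then the turn about the tool's z in degrees. A call has 1 to 8 rows; each row shifts and turns the pose as measured when the row begins, along the tool's axes as they then stand; what a row does not reach is not made up. A row lasts 1/12 s, in which the tool goes at most 41.7 mm and 7.16 degrees, less where a joint would pass 70% of its speed; a pose out of reach is approached as far as the arm can. A call with a gripper value outside its range is refused whole. OPENING is the closure in counts, from 0 (fully open) to 255 (shut), set as the call begins (- or left out, the last holds). The fingers move at their own pace and stop on an object; FORCE is the grip in N (left out, the last holds). Time passes only in rows, so rows that do not move let the fingers close. It gives the time, the measured TCP pose, the force and the opening at its end, in the units of the state.
- r.get_obs(): the state, without advancing time (a new reading comes with each control period).
- r.grab_frame(name): name is "side" or "top" or "wrist"; returns a dict with "color" (480x640x3 uint8, red, green, blue), "fx", "fy", "cx", "cy" (pixels), "R" (3x3) and "t" (3): a world point X has camera coordinates R X + t; the wrist camera has in their place "hand_eye" (4x4, takes a point from camera to tool coordinates, whose origin is the TCP and whose axes are the tool frame's). Camera axes: x right, y down, z forward; pixel columns grow to the right and rows downward; lengths in m; the calibration is good to about 2 mm. The wrist camera is an equidistant fisheye: a pixel r from the principal point sees the ray r / f radians off the axis. A picture is of the moment at which its call begins: read the wrist's pose just before it. There is no depth.
- r.hand_in(): hands the job in, once; it reports no verdict.
The state is a dict: "clock": time; "joints": joint angles; "qvel": joint speeds; "tau": joint torques, N m; "tcp_pos": TCP position; "orientation": TCP orientation; "contact_force": force on the tool from outside, world axes, zero at the start; "moment": the same for the moment, N m; "grip_width": finger opening in m.
Only numpy, scipy, OpenCV 4.12 (cv2) and the standard library are available. Lean on these libraries where they do the work, as an engineer would, in place of code of your own. Each camera call takes 0.05 s, during which the arm holds its last target.

## Working session

There is one attempt and no reset: what is moved stays moved. The work goes in short steps, Python scripts to look and compute and a shell command to move; the robot and the scene stay as the last step left them, time stands still between calls to the robot, and variables do not carry over. Pictures are saved under pics/ and viewed, and the job is handed in when it is done.

```bash
mkdir -p pics; python3 - <<'E'
from bench import r
import cv2,json
o=r.get_obs();print(o)
for n in("side","top","wrist"):
    f=r.grab_frame(n);cv2.imwrite(f"pics/{n}0.png",f["color"][:,:,::-1])
    print(n,{k:(v if not hasattr(v,'tolist') else v.tolist()) for k,v in f.items() if k!="color"})
E
```

```text
{'clock': 0.0, 'joints': array([-1.37409436,  0.4778112 ,  0.02236181,  1.55645051, -0.01148971,
        1.10931028, -0.08307034]), 'qvel': array([-0.0005951 , -0.00122423, -0.00149298,  0.00062425, -0.00145958,
       -0.00028187, -0.00065482]), 'tau': array([-5.84139307e-04, -5.96439278e+01,  1.60784058e+00, -2.81192780e+01,
        1.24993184e-02,  9.48058383e-03,  3.55157184e-07]), 'tcp_pos': array([0.20242224, 0.64330915, 0.23031912]), 'orientation': array([ 2.53191837e+00,  1.85777785e+00, -2.18838073e-03]), 'contact_force': array([-0.38237594, -0.79695283,  0.6138505 ]), 'moment': array([-0.03934502, -0.02775238, -0.0498862 ]), 'grip_width': 0.08560990046060801}
side {'fx': 471.26237837731514, 'fy': 471.26237837731514, 'cx': 323.38426923410225, 'cy': 235.57538470535223, 'R': [[0.9397411018255128, -0.3417718738808015, -0.008868357445219027], [-0.21282319401630187, -0.5644873135103785, -0.797533924654328], [0.2675685886431181, 0.7513628012550536, -0.6032089117890157]], 't': [-0.4391487765415425, 0.20312812740056982, 0.9248330734088401]}
top {'fx': 554.5608909498334, 'fy': 554.5608909498334, 'cx': 335.18144245210135, 'cy': 243.41543706751088, 'R': [[-0.0016676252592450847, -0.9998737297779423, 0.015803275797790173], [-0.9931038474687316, -0.0001966415769327593, -0.11723783295034217], [0.1172261368842155, -0.015889802768962055, -0.9929781201009247]], 't': [0.08284197139072072, 0.5046835036420944, 1.2903283409582151]}
wrist {'fx': 371.64829954431775, 'fy': 371.64829954431775, 'cx': 322.4395807513445, 'cy': 238.50137709639978, 'hand_eye': [[0.9999991999055278, 0.0011015510276608101, 0.0006219112753787682, -0.0010023710776934092], [-0.0012298417684694389, 0.9616885333829519, 0.2741416645622639, -0.06847676641279235], [-0.0002961039099900971, -0.27414221007549655, 0.9616891186747376, -0.14277660680765183], [0.0, 0.0, 0.0, 1.0]]}
```

View pics/side0.png

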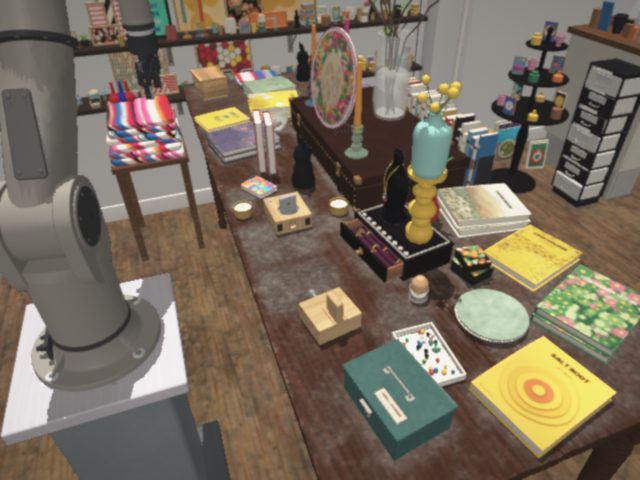

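View pics/top0.png

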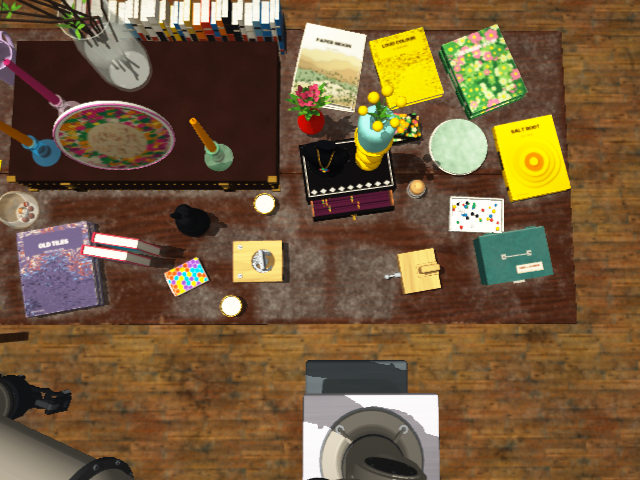

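View pics/wrist0.png

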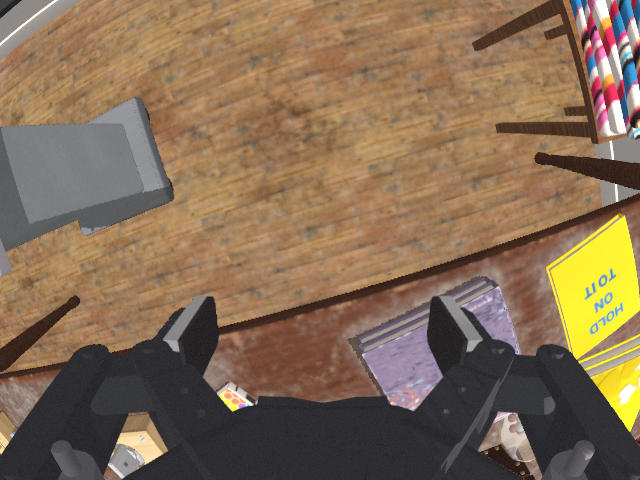

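The top picture shows the riser near (260,260), with the end piece near (418,270) and its stud pointing left, which is +y. I'll enlarge both.

```bash
python3 - <<'E'
import cv2
a=cv2.imread("pics/top0.png")
cv2.imwrite("pics/topA.png",cv2.resize(a[225:325,210:310],None,fx=6,fy=6,interpolation=cv2.INTER_CUBIC))
cv2.imwrite("pics/topB.png",cv2.resize(a[220:320,370:470],None,fx=6,fy=6,interpolation=cv2.INTER_CUBIC))
a=cv2.imread("pics/side0.png")
cv2.imwrite("pics/sideA.png",cv2.resize(a[170:350,230:440],None,fx=3.3,fy=3.3,interpolation=cv2.INTER_CUBIC))
E
```

```text
(no output)
```

View pics/topA.png

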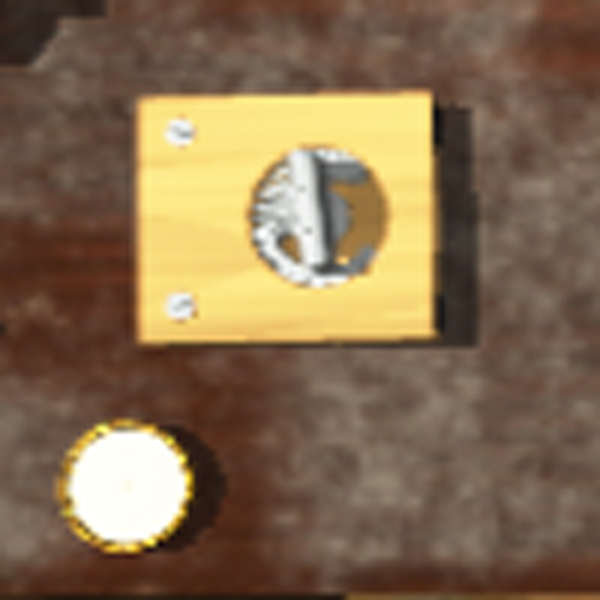

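View pics/topB.png

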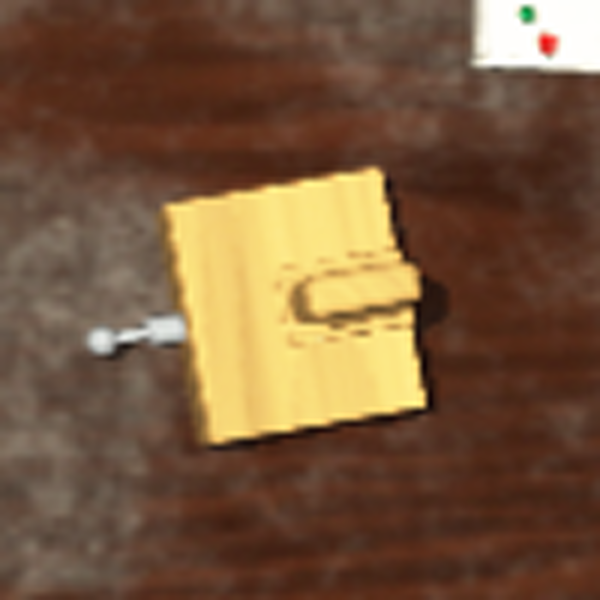

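View pics/sideA.png

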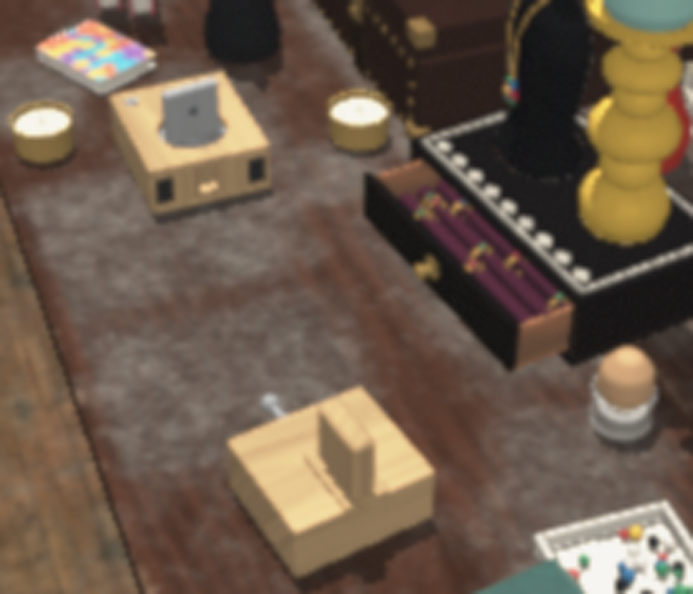

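```bash
cat > h.py <<'E'
import numpy as np
from bench import r
from scipy.spatial.transform import Rotation as Ro
from scipy.optimize import least_squares
def proj(f,X):
    c=np.asarray(X)@np.array(f["R"]).T+f["t"]
    return np.c_[f["fx"]*c[:,0]/c[:,2]+f["cx"],f["fy"]*c[:,1]/c[:,2]+f["cy"]]
def wproj(f,o,X):
    Rt=Ro.from_rotvec(o["orientation"]).as_matrix(); H=np.array(f["hand_eye"])
    p=(np.asarray(X)-o["tcp_pos"])@Rt; c=(p-H[:3,3])@H[:3,:3]
    th=np.arctan2(np.hypot(c[:,0],c[:,1]),c[:,2]);n=c[:,:2]/np.maximum(1e-9,np.hypot(c[:,0],c[:,1]))[:,None]
    return n*th[:,None]*f["fx"]+[f["cx"],f["cy"]]
def place(L,p):
    c,s=np.cos(p[2]),np.sin(p[2]); L=np.asarray(L,float)
    return np.c_[p[0]+c*L[:,0]-s*L[:,1],p[1]+s*L[:,0]+c*L[:,1],L[:,2]]
def uncrop(P,s,ox,oy): return (np.asarray(P)+.5)/s-.5+[ox,oy]
def tool(o=None):
    o=o or r.get_obs(); R=Ro.from_rotvec(o["orientation"]).as_matrix(); return o,R
def togo(p,yawx):
    """shift in tool axes (cm) & turn (deg) to reach TCP p with tool x at world yaw yawx"""
    o,R=tool(); d=R.T@(np.array(p)-o["tcp_pos"])*100
    cur=np.arctan2(R[1,0],R[0,0]); a=-(yawx-cur); a=(a+np.pi/2)%np.pi-np.pi/2
    print("shift",d.round(2),"turn",np.degrees(a).round(2),"cur xyaw",np.degrees(cur).round(2))
E
python3 - <<'E'
from h import *
t=r.grab_frame("top");s=r.grab_frame("side")
m=1e-3
B=np.array([(-44,-48,40),(-44,48,40),(70,48,40),(70,-48,40)])*m
E_=np.array([(62,-48,40),(62,48,40),(-24,48,40),(-24,-48,40)])*m
bt=uncrop([(433,92),(437,343),(138,345),(137,97)],6,210,225)
et=uncrop([(165,207),(208,440),(427,407),(380,168)],6,370,220)
bs=uncrop([(270,160),(155,187),(111,97),(222,73)],3.3,230,170)
es=uncrop([(362,388),(230,443),(298,530),(435,478)],3.3,230,170)
for n,L,a,b in(("base",B,bt,bs),("end",E_,et,es)):
    for w in((1,1),(1,0),(0,1)):
        f=lambda p:np.r_[w[0]*(proj(t,place(L,p))-a).ravel(),w[1]*(proj(s,place(L,p))-b).ravel()]
        q=least_squares(f,[.6,.1,1.57])
        print(n,w,q.x.round(4),np.degrees(q.x[2]).round(2),np.abs(q.fun).max().round(2))
        if w==(1,1): print(q.fun.round(1))
E
```

```text
base (1, 1) [0.4621 0.2499 1.5895] 91.07 3.99
[ 0.8  0.4  0.5 -0.7  1.4 -0.1  1.6  0.4  0.  -4.  -1.6 -4.  -0.4  0.1
  0.3  0.2]
base (1, 0) [0.462  0.2524 1.5878] 90.98 0.66
base (0, 1) [0.4605 0.2405 1.5918] 91.21 2.06
end (1, 1) [ 0.4427 -0.1338  1.7332] 99.31 1.8
[ 0.6 -0.8  0.7  0.7  0.2  0.2  0.6 -0.2  0.3 -0.9 -0.9 -1.1 -0.8  1.1
  0.8 -1.8]
end (1, 0) [ 0.4427 -0.1325  1.7373] 99.54 0.76
end (0, 1) [ 0.4424 -0.1354  1.7292] 99.08 1.7
```

```bash
python3 -m pendant '-2 3 0 3;-2 3 0 3;-2 3 0 3;-2 3 0 3;-2 3 0 3;-2 3 0 3;-2 3 0 3;-1 3 0 3' 0 60; python3 -m pendant '0 3.5 0 3.5;0 3.5 0 3.5;0 3.5 0 3.5;0 3.5 0 3.5;0 3.5 0 3.5;0 3.5 0 3.5;0 3.5 0 3.5;0 0 0 0'; python3 -c "
from h import *
togo([.4427,-.133,.2],np.radians(9.4)); print(r.get_obs()['joints'].round(2))"
```

```text
clock: 0.92
tcp_pos: [0.3415, 0.3964, 0.2276]
orientation: [-2.862, -1.285, 0.006]
contact_force: [0.0, 0.2, 0.5]
grip_width: 0.0851
clock: 1.58
tcp_pos: [0.4974, 0.1856, 0.228]
orientation: [-3.08, -0.6, 0.001]
contact_force: [-0.6, -1.3, -0.0]
grip_width: 0.0856
shift [-17.03  27.49   2.71] turn 12.65 cur xyaw 22.05
[-0.8   0.25  0.4   1.92 -0.12  0.99  0.03]
```

```bash
cat > snap.py <<'E'
import sys,cv2,pickle
from h import *
o=r.get_obs();f=r.grab_frame("wrist");n=sys.argv[1]
cv2.imwrite(f"pics/{n}.png",f["color"][:,:,::-1]);pickle.dump((o,f),open(f"{n}.pkl","wb"))
print(o["tcp_pos"].round(4),np.abs(o["qvel"]).max().round(3))
E
python3 snap.py w1
```

```text
[0.4974 0.1856 0.228 ] 0.071
```

View pics/w1.png

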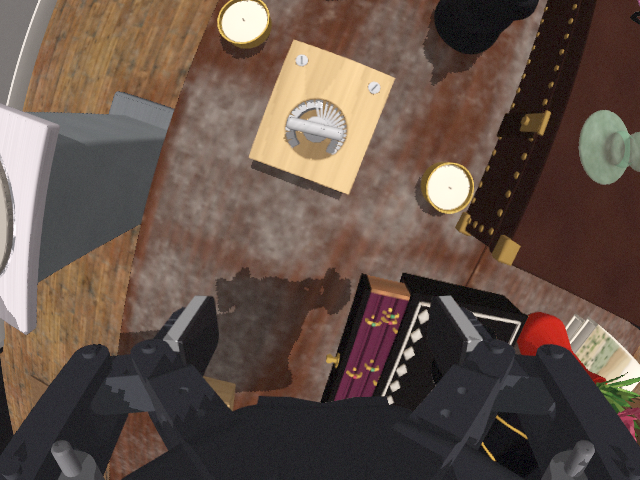

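```bash
python3 - <<'E'
import cv2
a=cv2.imread("pics/w1.png")
cv2.imwrite("pics/w1c.png",cv2.resize(a[30:210,230:410],None,fx=3.33,fy=3.33,interpolation=cv2.INTER_CUBIC))
E
```

```text
(no output)
```

View pics/w1c.png

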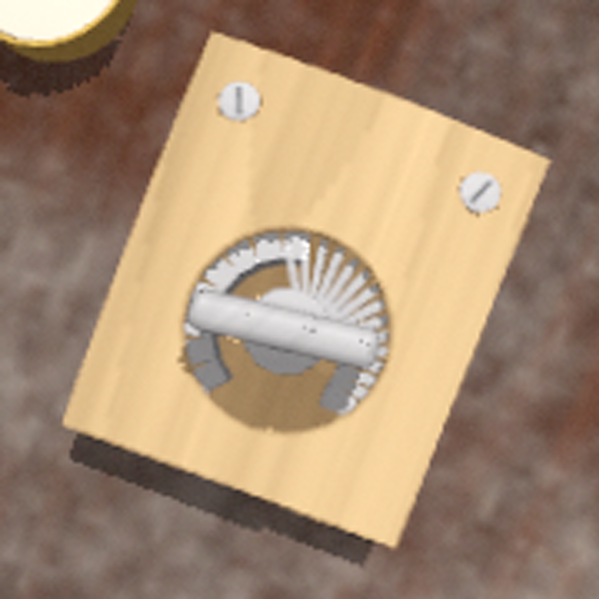

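```bash
python3 - <<'E'
from h import *
import pickle
o,f=pickle.load(open("w1.pkl","rb"));m=1e-3
B=np.array([(-44,-48,40),(-44,48,40),(70,48,40),(70,-48,40)])*m
a=uncrop([(398,546),(63,426),(212,31),(550,158)],600/180,230,30)
q=least_squares(lambda p:(wproj(f,o,place(B,p))-a).ravel(),[.46,.25,1.57]);p=q.x
print(p.round(4),np.degrees(p[2]).round(2),q.fun.round(1))
W=uncrop([(200,312),(375,345)],600/180,230,30)
g=lambda w:(wproj(f,o,place(np.array([(0,23,79),(0,-23,79)])*m,[w[0],w[1],w[2]]))-W).ravel()
q=least_squares(g,p);print(q.x.round(4),np.degrees(p[2]-q.x[2]).round(1),q.fun.round(1))
E
```

```text
[0.4645 0.2527 1.5969] 91.5 [-0.1  0.3  0.2 -0.3 -0.2  0.1  0.1 -0.2]
[0.465  0.2527 1.7635] -9.5 [-2.8 -0.5  2.8  0.6]
```

```bash
python3 -m pendant '-1.95 3.37 0 0;-1.95 3.37 0 0;-1.95 3.37 0 0;-1.95 3.37 0 0;-1.95 3.37 0 0;-1.95 3.37 0 0;-1.95 3.37 0 0;-1.95 3.37 0 0'; python3 -m pendant '-1.95 3.37 0 0;-1.95 3.37 0 0;0 0 0 6;0 0 0 6;0 0 0 0;0 0 0 0'; python3 snap.py w2;  python3 -c "
from h import *
togo([.4427,-.133,.2],np.radians(9.4))"
```

```text
clock: 2.3
tcp_pos: [0.457, -0.1124, 0.2257]
orientation: [-3.061, -0.655, -0.006]
contact_force: [1.6, -0.0, -0.2]
grip_width: 0.0853
clock: 2.8
tcp_pos: [0.4469, -0.1992, 0.2259]
orientation: [-3.115, -0.322, -0.009]
contact_force: [-1.1, -0.1, 0.6]
grip_width: 0.0855
[ 0.4469 -0.1992  0.2259] 0.025
shift [ 0.91 -6.51  2.66] turn 2.43 cur xyaw 11.83
```

View pics/w2.png

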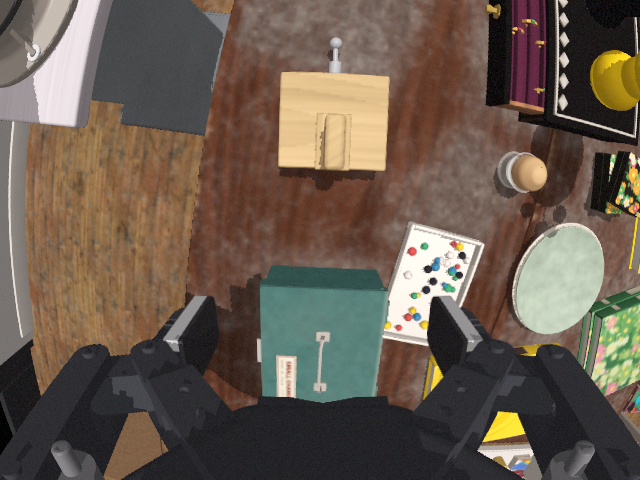

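```bash
python3 - <<'E'
import cv2
a=cv2.imread("pics/w2.png")
cv2.imwrite("pics/w2c.png",cv2.resize(a[30:180,260:410],None,fx=4,fy=4,interpolation=cv2.INTER_CUBIC))
E
```

```text
(no output)
```

View pics/w2c.png

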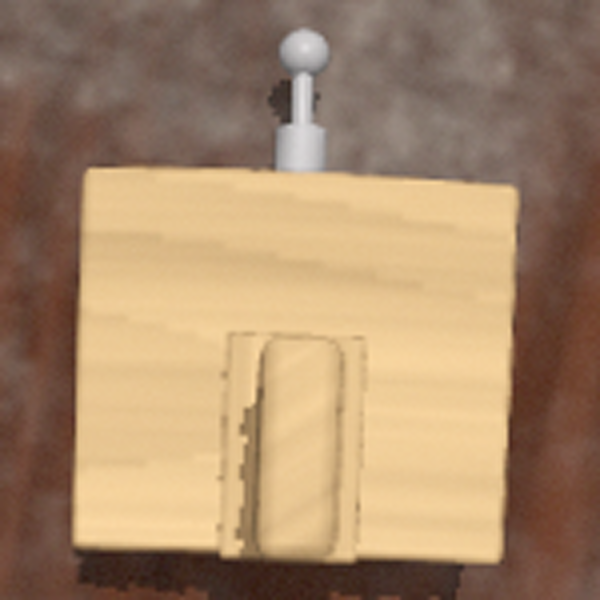

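```bash
python3 - <<'E'
from h import *
import pickle
o,f=pickle.load(open("w2.pkl","rb"));m=1e-3
E_=np.array([(62,-48,40),(62,48,40),(-24,48,40),(-24,-48,40)])*m
a=uncrop([(517,187),(86,169),(73,548),(499,562)],4,260,30)
q=least_squares(lambda p:(wproj(f,o,place(E_,p))-a).ravel(),[.44,-.13,1.73]);p=q.x
print(p.round(4),np.degrees(p[2]).round(2),q.fun.round(1))
b=uncrop([(304,51)],4,260,30)
q=least_squares(lambda w:(wproj(f,o,place([(.062+w[0],w[1],.020)],p))-b).ravel(),[.033,0]);print("ball",q.x.round(4))
c,s=np.cos(p[2]),np.sin(p[2])
togo([p[0],p[1],.12],p[2]+np.pi/2)
E
```

```text
[ 0.4442 -0.1338  1.743 ] 99.87 [ 0.6 -0.4 -0.9 -0.8 -0.4  0.4  0.8  0.8]
ball [ 0.0333 -0.0002]
shift [ 0.99 -6.33 10.66] turn 1.96 cur xyaw 11.83
```

```bash
python3 -m pendant '0.5 -3.2 2.6 2;0.5 -3.2 2.6 0;0 0 3 0;0 0 2 0;0 0 0 0;0 0 0 0'; python3 -c "
from h import *
togo([.4439,-.1337,.048],np.radians(9.7))"; python3 snap.py w3
```

```text
clock: 3.35
tcp_pos: [0.4498, -0.1242, 0.1235]
orientation: [-3.114, -0.309, -0.02]
contact_force: [-0.7, 0.3, 0.4]
grip_width: 0.0855
shift [-0.86  0.9   7.53] turn 1.64 cur xyaw 11.34
[ 0.4498 -0.1242  0.1235] 0.028
```

View pics/w3.png

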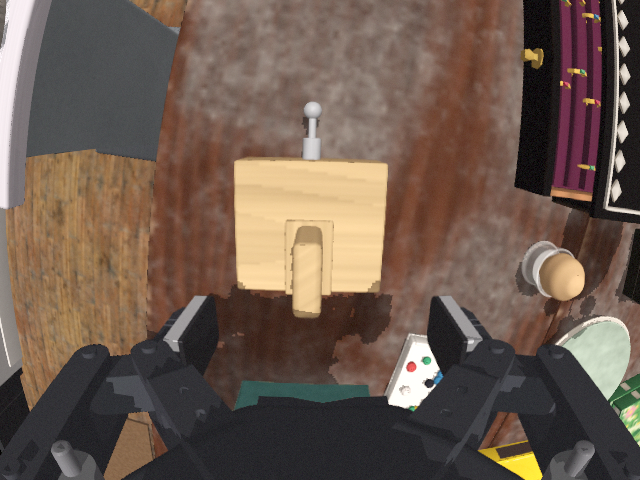

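```bash
python3 -m pendant '-0.86 0.9 2.5 1.6;0 0 2.5 0;0 0 1.5 0;0 0 0 0;0 0 0 0'; python3 -c "
from h import *
togo([.4439,-.1337,.048],np.radians(9.7))"
```

```text
clock: 3.82
tcp_pos: [0.4514, -0.135, 0.0639]
orientation: [-3.119, -0.273, -0.043]
contact_force: [0.7, -0.1, 0.5]
grip_width: 0.0856
shift [-0.76 -0.25  1.57] turn 0.29 cur xyaw 9.99
```

```bash
python3 -m pendant '-0.7 -0.2 0.5 0;0 0 0 0'; cat > st.py <<'E'
from h import *
o,R=tool(); print(o["clock"].__round__(2),"tcp",o["tcp_pos"].round(4),"z",R[:,2].round(4),"x",R[:,0].round(4),"F",o["contact_force"].round(1),"M",o["moment"].round(2),"w",round(o["grip_width"],4),"q",o["joints"].round(2))
E
python3 st.py;python3 -c "
from h import *
togo([.4439,-.1337,.048],np.radians(9.7))"
```

```text
clock: 3.98
tcp_pos: [0.4459, -0.1346, 0.0609]
orientation: [-3.119, -0.274, -0.049]
contact_force: [-1.2, -0.5, 0.9]
grip_width: 0.0852
3.98 tcp [ 0.4459 -0.1346  0.0609] z [ 0.0305  0.013  -0.9995] x [0.9842 0.1741 0.0323] F [-1.2 -0.5  0.9] M [-0.02  0.13  0.01] w 0.0852 q [-0.23  0.43  0.49  2.23 -0.42  0.55  0.76]
shift [-0.22 -0.12  1.29] turn 0.33 cur xyaw 10.03
```

```bash
python3 -m pendant '0 0 -3 0;0 0 0 0';python3 st.py; python3 -m pendant '0 0 0 0;0 0 0 0;0 0 0 0;0 0 0 0';python3 st.py;  python3 -m pendant '0 0 0.5 0;0 0 0.5 0;0 0 0.5 0;0 0 0.5 0;0 0 0.5 0;0 0 0.5 0;0 0 0 0'; python3 st.py
```

```text
clock: 4.15
tcp_pos: [0.4449, -0.1354, 0.0928]
orientation: [-3.119, -0.273, -0.05]
contact_force: [1.6, 0.2, 0.6]
grip_width: 0.0856
4.15 tcp [ 0.4449 -0.1354  0.0928] z [ 0.0308  0.0129 -0.9994] x [0.9842 0.1738 0.0326] F [1.6 0.2 0.6] M [-0.02 -0.02  0.01] w 0.0856 q [-0.28  0.37  0.55  2.21 -0.36  0.62  0.71]
clock: 4.48
tcp_pos: [0.4465, -0.135, 0.0955]
orientation: [-3.118, -0.275, -0.06]
contact_force: [-0.5, 0.2, 0.4]
grip_width: 0.0856
4.48 tcp [ 0.4465 -0.135   0.0955] z [ 0.037   0.0139 -0.9992] x [0.9838 0.1749 0.0389] F [-0.5  0.2  0.4] M [ 0.08  0.04 -0.02] w 0.0856 q [-0.28  0.36  0.55  2.21 -0.36  0.62  0.7 ]
clock: 5.07
tcp_pos: [0.4463, -0.1343, 0.0605]
orientation: [-3.118, -0.275, -0.054]
contact_force: [0.1, 0.4, 0.2]
grip_width: 0.0854
5.07 tcp [ 0.4463 -0.1343  0.0605] z [ 0.0333  0.0139 -0.9993] x [0.9839 0.175  0.0353] F [0.1 0.4 0.2] M [-0.01  0.03 -0.07] w 0.0854 q [-0.23  0.43  0.49  2.23 -0.43  0.54  0.76]
```

```bash
python3 -m pendant '-0.3 0 0.4 0;0 0 0.4 0;0 0 0.4 0;0 0 0 0'; python3 st.py; python3 -c "
from h import *
togo([.4439,-.1337,.048],np.radians(9.7))"; python3 snap.py w4
```

```text
clock: 5.4
tcp_pos: [0.4431, -0.1348, 0.0467]
orientation: [-3.118, -0.275, -0.052]
contact_force: [0.0, -0.4, -0.7]
grip_width: 0.0854
5.4 tcp [ 0.4431 -0.1348  0.0467] z [ 0.0324  0.0139 -0.9994] x [0.984  0.1746 0.0343] F [ 0.  -0.4 -0.7] M [-0.01  0.01 -0.02] w 0.0854 q [-0.21  0.45  0.46  2.24 -0.45  0.51  0.79]
shift [ 0.1  -0.1  -0.12] turn 0.36 cur xyaw 10.06
[ 0.4431 -0.1348  0.0467] 0.005
```

View pics/w4.png

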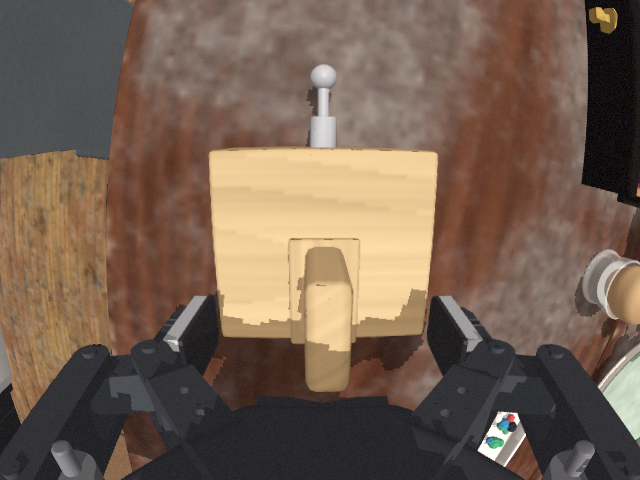

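```bash
python3 -m pendant '0 0 0 0;0 0 0 0;0 0 0 0;0 0 0 0;0 0 0 0;0 0 0 0;0 0 0 0;0 0 0 0' 255 50; python3 st.py; python3 -m pendant '0 0 0 0;0 0 0 0'; python3 st.py
```

```text
clock: 6.12
tcp_pos: [0.4432, -0.1352, 0.0488]
orientation: [-3.117, -0.273, -0.053]
contact_force: [0.2, -0.2, -0.9]
grip_width: 0.0156
6.12 tcp [ 0.4432 -0.1352  0.0488] z [ 0.0328  0.0152 -0.9993] x [0.9842 0.1738 0.0349] F [ 0.2 -0.2 -0.9] M [-0.07  0.18 -0.02] w 0.0156 q [-0.21  0.45  0.47  2.24 -0.45  0.52  0.79]
clock: 6.28
tcp_pos: [0.4431, -0.1351, 0.0489]
orientation: [-3.117, -0.274, -0.053]
contact_force: [-0.5, 0.4, 0.7]
grip_width: 0.0151
6.28 tcp [ 0.4431 -0.1351  0.0489] z [ 0.0328  0.0154 -0.9993] x [0.9841 0.174  0.0349] F [-0.5  0.4  0.7] M [-0.18  0.17 -0.11] w 0.0151 q [-0.21  0.45  0.47  2.24 -0.45  0.52  0.79]
```

```bash
python3 -m pendant '0 0 -0.5 0;0 0 -0.5 0;0 0 0 0;0.4 -1.4 0 0;0.8 -2.8 0 0;0.8 -2.8 0 0;0.8 -2.8 0 0;0.8 -2.8 0 0'; python3 st.py; python3 -m pendant '0.8 -2.8 0 0;0.8 -2.8 0 0;0.4 -1.4 0 0;0 0 0 3;0 0 0 3;0 0 0 2.5;0 0 0 0;0 0 0 0'; python3 st.py; python3 snap.py w5;python3 -c "
from h import *
togo([.468,.0967,.055],np.radians(1.4))"
```

```text
clock: 6.95
tcp_pos: [0.4546, -0.0084, 0.0616]
orientation: [-3.124, -0.251, -0.051]
contact_force: [0.5, -0.3, -5.7]
grip_width: 0.0152
6.95 tcp [ 0.4546 -0.0084  0.0616] z [ 0.0316  0.0101 -0.9994] x [0.9866 0.1597 0.0328] F [ 0.5 -0.3 -5.7] M [-0.13  0.03  0.05] w 0.0152 q [-0.54  0.41  0.52  2.25 -0.42  0.53  0.46]
clock: 7.62
tcp_pos: [0.4616, 0.0786, 0.0621]
orientation: [-3.128, -0.038, -0.046]
contact_force: [-0.2, 0.5, -5.4]
grip_width: 0.0155
7.62 tcp [0.4616 0.0786 0.0621] z [ 0.0291  0.0129 -0.9995] x [0.9993 0.024  0.0295] F [-0.2  0.5 -5.4] M [-0.14  0.11 -0.04] w 0.0155 q [-0.76  0.44  0.56  2.23 -0.46  0.55  0.17]
[0.4616 0.0786 0.0621] 0.011
shift [ 0.66 -1.79  0.75] turn -0.04 cur xyaw 1.36
```

View pics/w5.png

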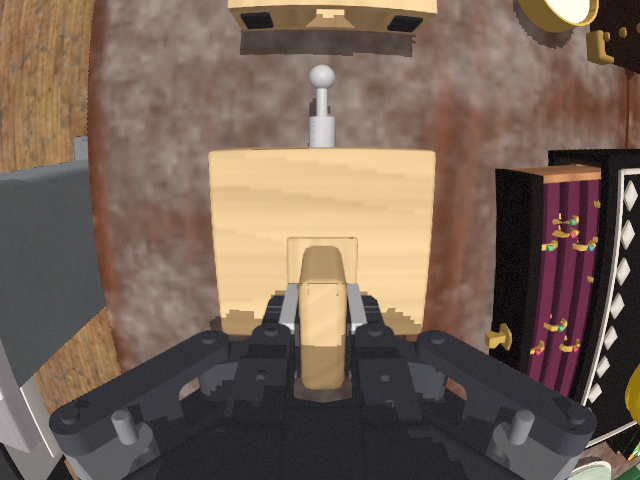

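```bash
python3 - <<'E'
import cv2
a=cv2.imread("pics/w5.png")
cv2.imwrite("pics/w5c.png",cv2.resize(a[0:170,200:450],None,fx=3.2,fy=3.2,interpolation=cv2.INTER_CUBIC))
E
```

```text
(no output)
```

View pics/w5c.png

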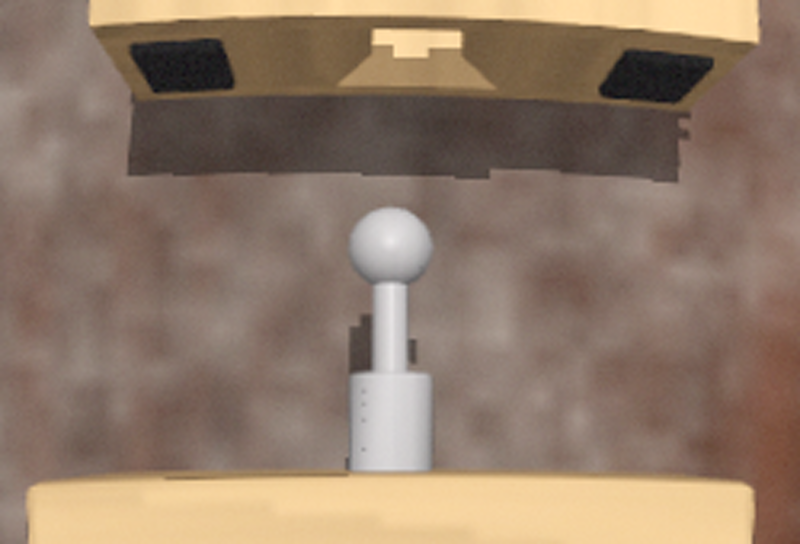

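```bash
python3 - <<'E'
from h import *
import pickle
o,f=pickle.load(open("w5.pkl","rb"));m=1e-3
a=uncrop([(92,24),(758,42),(133,100),(692,110)],3.2,200,0)
L=np.array([(-44,48,40),(-44,-48,40),(-44,48,0),(-44,-48,0)])*m
q=least_squares(lambda p:(wproj(f,o,place(L,p))-a).ravel(),[.464,.25,1.59]);b=q.x
print("base",b.round(4),np.degrees(b[2]).round(2),q.fun.round(1))
e=np.r_[uncrop([(30,487),(752,485)],3.2,200,0),[(220.5,332),(423,334)]]
h=.013
L=np.array([(62,48,40),(62,-48,40),(-24,48,40),(-24,-48,40)])*m+[0,0,h]
q=least_squares(lambda p:(wproj(f,o,place(L,p))-e).ravel(),[.464,.09,1.59]);p=q.x
print("end",p.round(4),np.degrees(p[2]).round(2),q.fun.round(1))
bl=uncrop([(391,245)],3.2,200,0)
q=least_squares(lambda w:(wproj(f,o,np.array([[w[0],w[1],.02+h]]))-bl).ravel(),[.46,.17]);w=q.x
print("ball",w.round(4))
for bb in(b,[.4645,.2527,1.5969]):
    d=w-bb[:2];c,s=np.cos(bb[2]),np.sin(bb[2]);print("ball in base",(c*d[0]+s*d[1]).round(4),(-s*d[0]+c*d[1]).round(4))
E
```

```text
base [0.464  0.2526 1.5902] 91.11 [-0.6  0.2  0.4 -0.1  1.7 -0.2 -1.4  0.1]
end [0.4625 0.0799 1.59  ] 91.1 [-1.1 -1.9  1.7 -0.1  1.2  3.1 -2.1 -0.8]
ball [0.4605 0.175 ]
ball in base -0.0775 0.005
ball in base -0.0776 0.006
```

```bash
python3 -m pendant '0.55 0 0.4 0;0 0 0.4 0;0 0 0.3 0;0 0 0.2 0;0 0 0 0'; python3 st.py
```

```text
clock: 8.08
tcp_pos: [0.4689, 0.0783, 0.0487]
orientation: [-3.127, -0.04, -0.047]
contact_force: [-2.6, 0.3, 7.5]
grip_width: 0.0153
8.08 tcp [0.4689 0.0783 0.0487] z [ 0.0296  0.0143 -0.9995] x [0.9992 0.0251 0.03  ] F [-2.6  0.3  7.5] M [-0.02  1.31 -0.03] w 0.0153 q [-0.72  0.47  0.53  2.22 -0.48  0.53  0.2 ]
```

```bash
python3 -m pendant '0 0 0 0;0 0 0 0'; python3 st.py; python3 snap.py w6; python3 - <<'E'
import cv2
a=cv2.imread("pics/w6.png")
cv2.imwrite("pics/w6c.png",cv2.resize(a[0:170,200:450],None,fx=3.2,fy=3.2,interpolation=cv2.INTER_CUBIC))
E
```

```text
clock: 8.25
tcp_pos: [0.4687, 0.0782, 0.0489]
orientation: [-3.126, -0.039, -0.044]
contact_force: [-0.7, 1.2, -0.6]
grip_width: 0.0154
8.25 tcp [0.4687 0.0782 0.0489] z [ 0.0281  0.0154 -0.9995] x [0.9993 0.0245 0.0285] F [-0.7  1.2 -0.6] M [-0.05  0.35  0.  ] w 0.0154 q [-0.72  0.47  0.53  2.22 -0.49  0.53  0.2 ]
[0.4687 0.0782 0.0489] 0.008
```

View pics/w6c.png

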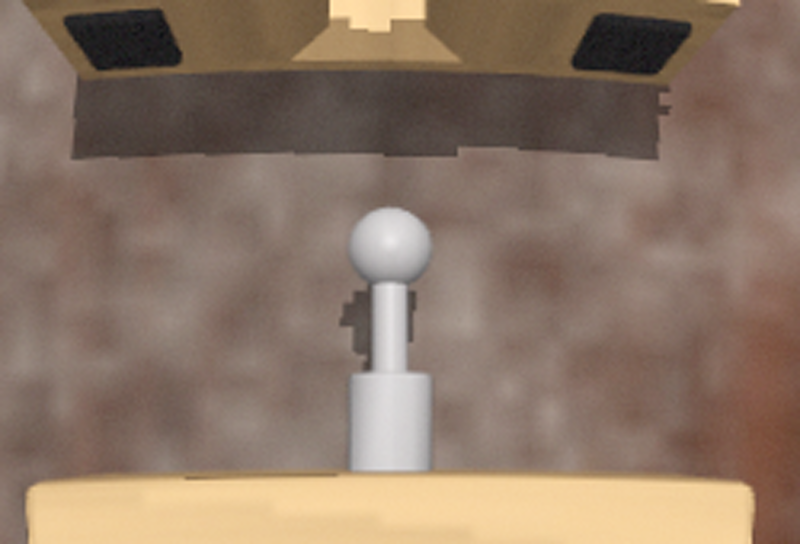

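```bash
python3 - <<'E'
from h import *
import pickle
o,f=pickle.load(open("w6.pkl","rb"));m=1e-3
a=uncrop([(123,40),(632,44),(78,75),(672,83)],3.2,200,0)
L=np.array([(-46,37,20),(-46,-37,20),(-44,48,0),(-44,-48,0)])*m
q=least_squares(lambda p:(wproj(f,o,place(L,p))-a).ravel(),[.464,.25,1.59]);b=q.x
print("base",b.round(4),np.degrees(b[2]).round(2),q.fun.round(1))
e=np.r_[uncrop([(28,487),(753,485)],3.2,200,0)]
L=np.array([(62,48,40),(62,-48,40)])*m
q=least_squares(lambda p:(wproj(f,o,place(L,p))-e).ravel(),[.464,.09,1.59]);p=q.x
print("end",p.round(4),np.degrees(p[2]).round(2),q.fun.round(1))
bl=uncrop([(391,245),(391,469)],3.2,200,0)
w=[least_squares(lambda w:(wproj(f,o,np.array([[w[0],w[1],z]]))-bl[i:i+1]).ravel(),[.46,.17]).x for i,z in((0,.02),(1,.026))]
print("ball",w)
for bb in(b,[.4640,.2527,1.594]):
  for x in(w[0],w[1],p[:2]):
    d=x-bb[:2];c,s=np.cos(bb[2]),np.sin(bb[2]);print("in base",(c*d[0]+s*d[1]).round(4),(-s*d[0]+c*d[1]).round(4))
E
```

```text
base [0.4639 0.2535 1.5885] 91.01 [ 0.9  0.4 -1.   1.   1.6 -0.4 -1.6 -1. ]
end [0.4698 0.079  1.5984] 91.58 [-0.9  0.   0.9  0. ]
ball [array([0.46747243, 0.1746105 ]), array([0.46814649, 0.14186413])]
in base -0.0789 -0.0021
in base -0.1117 -0.0022
in base -0.1745 -0.0028
in base -0.0781 -0.0017
in base -0.1109 -0.0016
in base -0.1737 -0.0018
```

```bash
python3 -m pendant '-0.2 -0.8 0 0;0 -0.8 0 0;0 -0.8 0 0;0 0 0 0'; python3 st.py; python3 snap.py w7; python3 - <<'E'
import cv2
a=cv2.imread("pics/w7.png")
cv2.imwrite("pics/w7c.png",cv2.resize(a[0:170,200:450],None,fx=3.2,fy=3.2,interpolation=cv2.INTER_CUBIC))
E
```

```text
clock: 8.63
tcp_pos: [0.4662, 0.1029, 0.0489]
orientation: [-3.128, -0.036, -0.046]
contact_force: [-0.6, 0.5, -0.0]
grip_width: 0.0157
8.63 tcp [0.4662 0.1029 0.0489] z [ 0.0292  0.0138 -0.9995] x [0.9993 0.023  0.0295] F [-0.6  0.5 -0. ] M [ 0.04  0.37 -0.  ] w 0.0157 q [-0.78  0.48  0.53  2.21 -0.49  0.53  0.15]
[0.4662 0.1029 0.0489] 0.014
```

View pics/w7c.png

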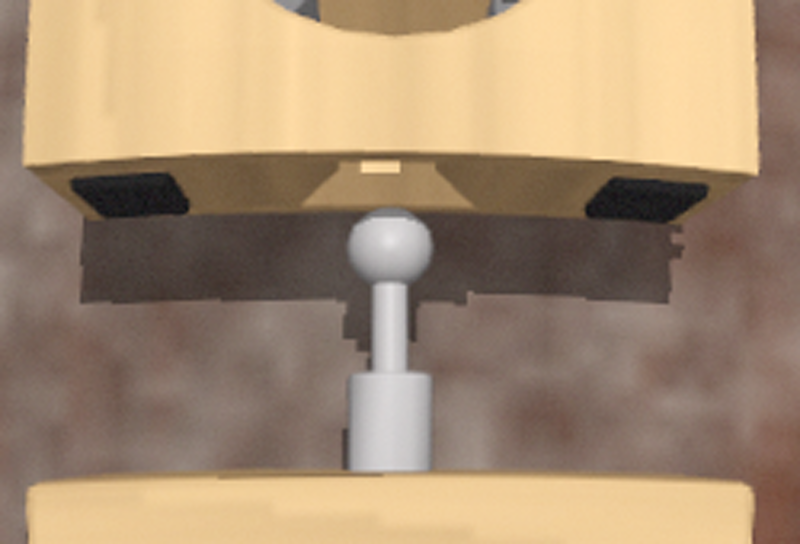

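```bash
python3 -m pendant '0 -0.7 0 0.4;0 -0.7 0 0;0 -0.7 0 0;0 0 0 0'; python3 st.py; python3 snap.py w8; python3 - <<'E'
import cv2
a=cv2.imread("pics/w8.png")
cv2.imwrite("pics/w8c.png",cv2.resize(a[0:170,200:450],None,fx=3.2,fy=3.2,interpolation=cv2.INTER_CUBIC))
E
```

```text
clock: 9.02
tcp_pos: [0.4655, 0.1261, 0.049]
orientation: [-3.128, -0.025, -0.046]
contact_force: [-0.9, 0.1, -1.0]
grip_width: 0.0154
9.02 tcp [0.4655 0.1261 0.049 ] z [ 0.0291  0.0137 -0.9995] x [0.9994 0.0157 0.0293] F [-0.9  0.1 -1. ] M [ 0.11  0.25 -0.03] w 0.0154 q [-0.83  0.48  0.54  2.2  -0.49  0.54  0.1 ]
[0.4655 0.1261 0.049 ] 0.011
```

View pics/w8c.png

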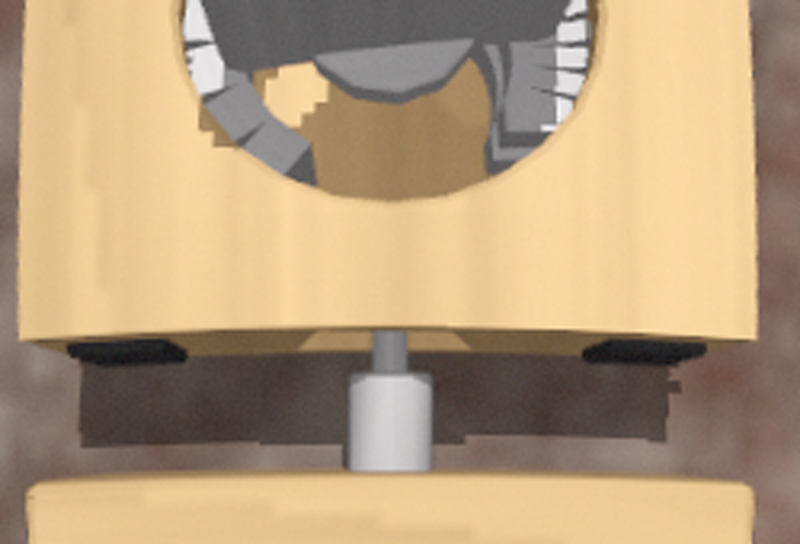

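```bash
python3 -m pendant '0 -0.5 0 0;0 -0.5 0 0;0 -0.3 0 0;0 0 0 0'; python3 st.py; python3 -m pendant '0 -0.2 0 0;0 -0.2 0 0'; python3 st.py
```

```text
clock: 9.4
tcp_pos: [0.4651, 0.1395, 0.049]
orientation: [-3.128, -0.024, -0.045]
contact_force: [-0.0, 0.0, -2.8]
grip_width: 0.0153
9.4 tcp [0.4651 0.1395 0.049 ] z [ 0.0288  0.0131 -0.9995] x [0.9995 0.0148 0.029 ] F [-0.   0.  -2.8] M [-0.16  0.23 -0.04] w 0.0153 q [-0.86  0.49  0.54  2.19 -0.49  0.54  0.07]
clock: 9.57
tcp_pos: [0.465, 0.1432, 0.049]
orientation: [-3.129, -0.023, -0.045]
contact_force: [-0.7, -1.1, -3.8]
grip_width: 0.0152
9.57 tcp [0.465  0.1432 0.049 ] z [ 0.0288  0.0125 -0.9995] x [0.9995 0.0142 0.029 ] F [-0.7 -1.1 -3.8] M [-0.55  0.09  0.05] w 0.0152 q [-0.86  0.49  0.54  2.19 -0.49  0.54  0.06]
```

```bash
python3 -m pendant '0 -0.1 0 0;0 -0.1 0 0'; python3 st.py;python3 -m pendant '0 -0.1 0 0;0 0 0 0'; python3 st.py;python3 snap.py w9; python3 - <<'E'
import cv2
a=cv2.imread("pics/w9.png")
cv2.imwrite("pics/w9c.png",cv2.resize(a[0:170,200:450],None,fx=3.2,fy=3.2,interpolation=cv2.INTER_CUBIC))
E
```

```text
clock: 9.73
tcp_pos: [0.465, 0.1435, 0.049]
orientation: [-3.131, -0.021, -0.045]
contact_force: [-0.6, -5.2, -1.3]
grip_width: 0.0157
9.73 tcp [0.465  0.1435 0.049 ] z [ 0.0288  0.0105 -0.9995] x [0.9995 0.0131 0.0289] F [-0.6 -5.2 -1.3] M [-1.22  0.06  0.07] w 0.0157 q [-0.87  0.49  0.54  2.19 -0.49  0.54  0.05]
clock: 9.9
tcp_pos: [0.4648, 0.1433, 0.0491]
orientation: [-3.132, -0.018, -0.045]
contact_force: [-0.7, -2.0, -3.9]
grip_width: 0.0157
9.9 tcp [0.4648 0.1433 0.0491] z [ 0.0286  0.0094 -0.9995] x [0.9995 0.0115 0.0287] F [-0.7 -2.  -3.9] M [-0.34  0.13  0.05] w 0.0157 q [-0.87  0.49  0.55  2.19 -0.49  0.55  0.05]
[0.4648 0.1433 0.0491] 0.004
```

View pics/w9c.png

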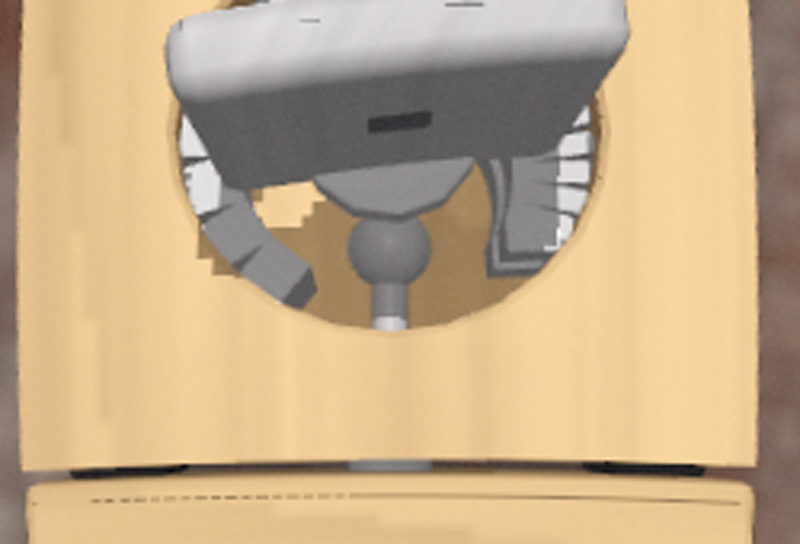

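The stud is in and the faces stand about 2 mm apart, resting on the buffers. I'm releasing the fin and going up.

```bash
python3 -m pendant '0 0 0 0;0 0 0 0;0 0 0 0;0 0 0 0;0 0 -1 0;0 0 -2 0;0 0 -3 0;0 0 -3 0' 0 120; python3 st.py; python3 -m pendant '0 -1 -2 -6;0 -1 -1 -6;0 0 0 0'; python3 st.py; python3 snap.py w10; python3 -c "
from h import *
togo([.464,.2527,.14],np.radians(100.8))"
```

```text
clock: 10.62
tcp_pos: [0.4609, 0.1446, 0.1401]
orientation: [-3.133, -0.02, -0.037]
contact_force: [0.7, -0.3, -0.3]
grip_width: 0.0854
10.62 tcp [0.4609 0.1446 0.1401] z [ 0.0236  0.0089 -0.9997] x [0.9996 0.0125 0.0237] F [ 0.7 -0.3 -0.3] M [ 0.04 -0.01  0.04] w 0.0854 q [-1.02  0.33  0.7   2.14 -0.31  0.74 -0.1 ]
clock: 10.87
tcp_pos: [0.4619, 0.1651, 0.179]
orientation: [-3.11, -0.354, -0.052]
contact_force: [0.6, 1.4, 0.1]
grip_width: 0.0851
10.87 tcp [0.4619 0.1651 0.179 ] z [ 0.0319  0.0147 -0.9994] x [0.9738 0.2248 0.0344] F [0.6 1.4 0.1] M [ 0.03  0.05 -0.  ] w 0.0851 q [-1.05  0.26  0.69  2.1  -0.22  0.82 -0.01]
[0.4619 0.1651 0.179 ] 0.087
shift [ 2.04 -8.57  3.95] turn -88.11 cur xyaw 12.69
```

View pics/w10.png

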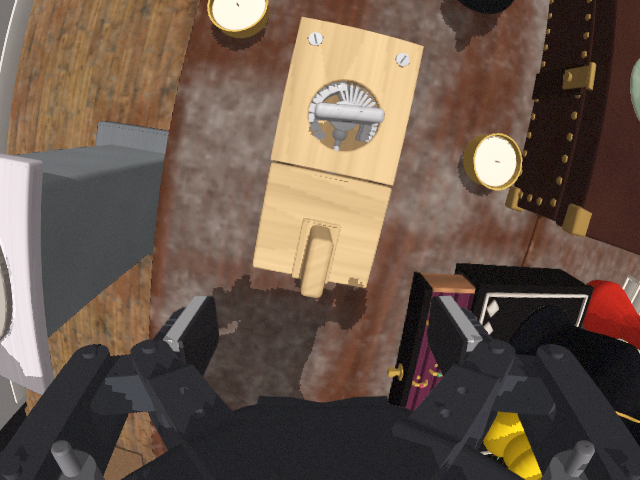

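```bash
python3 -m pendant '0.7 -2.8 0 -3;0.7 -2.8 0 -3;0.7 -2.8 0 -3;0 0 0 -6.5;0 0 0 -6.5;0 0 0 -6.5;0 0 0 -6.5;0 0 0 -6.5'; python3 -m pendant '0 0 0 -6.5;0 0 0 -6.5;0 0 0 -6.5;0 0 0 -6.5;0 0 0 -6.5;0 0 0 -6.5;0 0 0 0;0 0 0 0'; python3 st.py; python3 snap.py w11; python3 -c "
from h import *
togo([.464,.2527,.09],np.radians(100.8))"
```

```text
clock: 11.58
tcp_pos: [0.4552, 0.2571, 0.1729]
orientation: [2.78, 1.454, 0.037]
contact_force: [-0.3, 0.2, 0.1]
grip_width: 0.0856
clock: 12.25
tcp_pos: [0.4494, 0.2599, 0.1628]
orientation: [2.098, 2.328, 0.004]
contact_force: [0.1, 0.1, -0.8]
grip_width: 0.0852
12.25 tcp [0.4494 0.2599 0.1628] z [ 0.0077 -0.0034 -1.    ] x [-0.1035  0.9946 -0.0042] F [ 0.1  0.1 -0.8] M [ 0.02 -0.   -0.03] w 0.0852 q [-0.92  0.31  0.32  2.01 -0.12  0.83  1.15]
[0.4494 0.2599 0.1628] 0.022
shift [-0.83  1.34  7.29] turn -4.84 cur xyaw 95.96
```

View pics/w11.png

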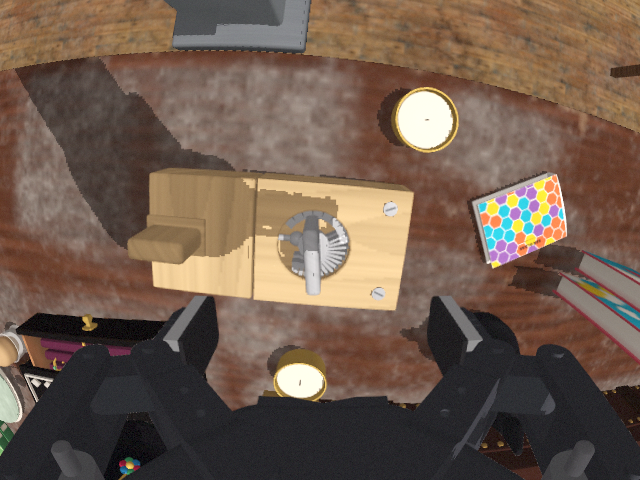

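```bash
python3 - <<'E'
import cv2
a=cv2.imread("pics/w11.png")
cv2.imwrite("pics/w11c.png",cv2.resize(a[165:320,230:425],None,fx=4,fy=4,interpolation=cv2.INTER_CUBIC))
E
```

```text
(no output)
```

View pics/w11c.png

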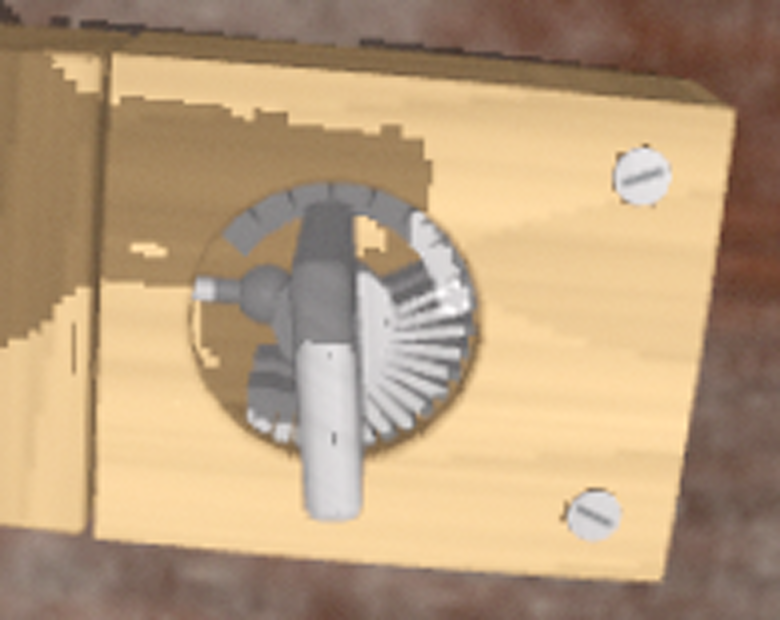

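```bash
python3 - <<'E'
from h import *
import pickle
o,f=pickle.load(open("w11.pkl","rb"));m=1e-3
a=uncrop([(735,108),(662,580),(110,55),(93,540)],4,230,165)
L=np.array([(70,48,40),(70,-48,40),(-44,48,40),(-44,-48,40)])*m
q=least_squares(lambda p:(wproj(f,o,place(L,p))-a).ravel(),[.464,.25,1.59]);b=q.x
print("base",b.round(4),np.degrees(b[2]).round(2),q.fun.round(1))
W=uncrop([(327,262),(333,518)],4,230,165)
g=lambda w:(wproj(f,o,place(np.array([(0,23,79),(0,-23,79)])*m,w))-W).ravel()
q=least_squares(g,b);print(q.x.round(4),"yaw",np.degrees(q.x[2]),np.degrees(b[2]-q.x[2]).round(1),q.fun.round(1))
togo([b[0],b[1],.09],q.x[2])
E
```

```text
base [0.4642 0.2524 1.5938] 91.32 [-0.4  0.1 -0.2  0.1  0.1  0.1  0.6 -0.5]
[0.4632 0.2531 1.6883] yaw 96.73243954269603 -5.4 [-0.  -1.2  0.   1.3]
shift [-0.86  1.36  7.29] turn -0.77 cur xyaw 95.96
```

```bash
python3 -m pendant '-0.43 0.68 1 -1;-0.43 0.68 1 -1;0 0 2 0;0 0 2 0;0 0 0 0;0 0 0 0'; python3 st.py;  python3 -c "
from h import *
togo([.464,.2526,.048],np.radians(98))"
```

```text
clock: 12.8
tcp_pos: [0.4648, 0.254, 0.0999]
orientation: [2.077, 2.346, 0.003]
contact_force: [-0.8, -0.4, 0.7]
grip_width: 0.0854
12.8 tcp [0.4648 0.254  0.0999] z [ 0.0073 -0.0042 -1.    ] x [-0.1211  0.9926 -0.005 ] F [-0.8 -0.4  0.7] M [ 0.01  0.01 -0.05] w 0.0854 q [-0.86  0.42  0.3   2.04 -0.17  0.71  1.24]
shift [-0.1  -0.13  5.19] turn -1.04 cur xyaw 96.96
```

```bash
python3 -m pendant '-0.1 -0.1 1.5 0;0 0 1.5 0;0 0 1 0;0 0 0.6 0;0 0 0 0'; python3 st.py;  python3 -c "
from h import *
togo([.464,.2526,.048],np.radians(98))"; python3 snap.py w12
```

```text
clock: 13.22
tcp_pos: [0.4662, 0.255, 0.0561]
orientation: [2.083, 2.339, 0.01]
contact_force: [-0.7, 0.4, 0.0]
grip_width: 0.0858
13.22 tcp [0.4662 0.255  0.0561] z [ 0.0111 -0.0013 -0.9999] x [-0.1153  0.9933 -0.0025] F [-0.7  0.4  0. ] M [-0.02  0.02 -0.05] w 0.0858 q [-0.84  0.49  0.27  2.06 -0.21  0.61  1.26]
shift [-0.22 -0.25  0.8 ] turn -1.38 cur xyaw 96.62
[0.4662 0.255  0.0561] 0.018
```

View pics/w12.png

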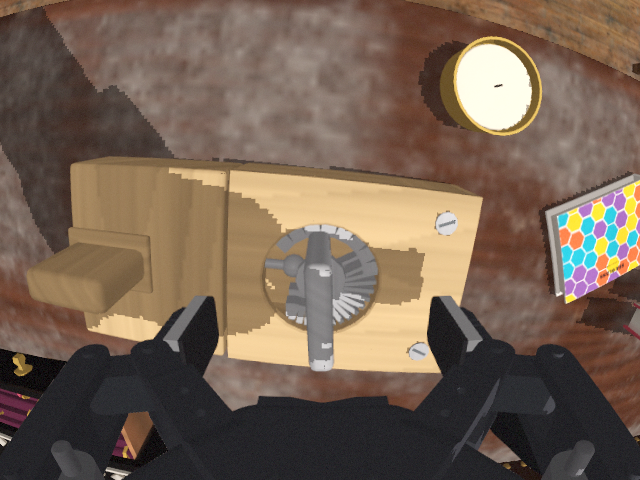

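```bash
python3 -m pendant '-0.2 -0.25 0.5 0;0 0 0.3 0;0 0 0 0'; python3 st.py; python3 -m pendant '0 0 0 0;0 0 0 0;0 0 0 0;0 0 0 0;0 0 0 0;0 0 0 0;0 0 0 0;0 0 0 0' 255 120; python3 st.py; python3 snap.py w13
```

```text
clock: 13.52
tcp_pos: [0.4653, 0.2536, 0.0499]
orientation: [2.084, 2.338, 0.016]
contact_force: [-0.0, 0.3, 0.5]
grip_width: 0.0854
13.52 tcp [0.4653 0.2536 0.0499] z [ 0.0142  0.0012 -0.9999] x [-1.148e-01  9.934e-01 -5.000e-04] F [-0.   0.3  0.5] M [-0.02  0.02  0.04] w 0.0854 q [-0.83  0.5   0.26  2.06 -0.21  0.59  1.26]
clock: 14.18
tcp_pos: [0.4659, 0.2539, 0.0513]
orientation: [2.083, 2.338, 0.019]
contact_force: [0.5, -0.2, -3.2]
grip_width: 0.0079
14.18 tcp [0.4659 0.2539 0.0513] z [ 0.0155  0.0024 -0.9999] x [-1.147e-01  9.934e-01  6.000e-04] F [ 0.5 -0.2 -3.2] M [ 0.07 -0.11  0.03] w 0.0079 q [-0.83  0.5   0.26  2.06 -0.21  0.59  1.26]
[0.4659 0.2539 0.0513] 0.002
```

View pics/w13.png

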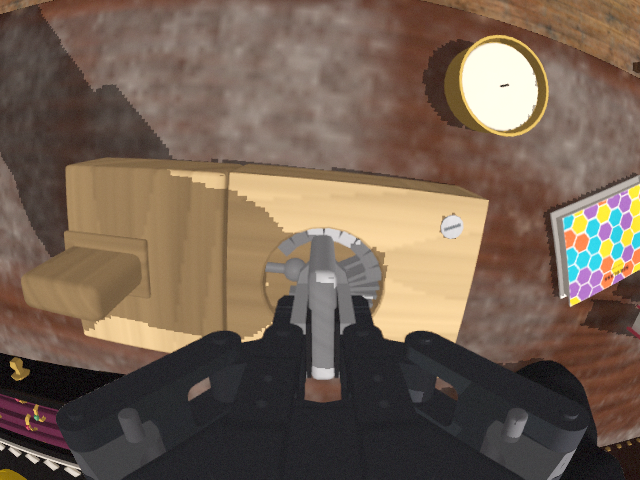

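```bash
python3 -m pendant '0 0 0 3;0 0 0 3;0 0 0 3;0 0 0 3'; python3 st.py; python3 -m pendant '0 0 0 4;0 0 0 4;0 0 0 4;0 0 0 4'; python3 st.py
```

```text
clock: 14.57
tcp_pos: [0.466, 0.2534, 0.0513]
orientation: [2.32, 2.104, 0.019]
contact_force: [-0.5, -1.9, 1.0]
grip_width: 0.0084
14.57 tcp [0.466  0.2534 0.0513] z [ 0.0156  0.0013 -0.9999] x [0.0976 0.9952 0.0028] F [-0.5 -1.9  1. ] M [-0.38  0.05  0.34] w 0.0084 q [-0.88  0.51  0.32  2.07 -0.26  0.59  1.1 ]
clock: 14.9
tcp_pos: [0.4658, 0.2528, 0.0513]
orientation: [2.598, 1.75, 0.019]
contact_force: [0.8, -0.2, 0.7]
grip_width: 0.0079
14.9 tcp [0.4658 0.2528 0.0513] z [ 1.520e-02 -5.000e-04 -9.999e-01] x [0.3759 0.9266 0.0052] F [ 0.8 -0.2  0.7] M [-0.41  0.08  0.38] w 0.0079 q [-0.94  0.52  0.4   2.07 -0.33  0.6   0.88]
```

```bash
sed -i '$a print("cam est rad",round(np.radians(91.3)-np.arctan2(R[1,0],R[0,0]),3))' st.py; python3 -m pendant '0 0 0 4;0 0 0 4;0 0 0 4;0 0 0 4;0 0 0 4'; python3 st.py; python3 -m pendant '0 0 0 3;0 0 0 3;0 0 0 3'; python3 st.py;python3 -m pendant '0 0 0 3;0 0 0 3;0 0 0 3'; python3 st.py
```

```text
clock: 15.32
tcp_pos: [0.4653, 0.252, 0.0513]
orientation: [2.87, 1.256, 0.018]
contact_force: [0.1, -0.3, 1.5]
grip_width: 0.0078
15.32 tcp [0.4653 0.252  0.0513] z [ 0.0142 -0.0033 -0.9999] x [0.6784 0.7346 0.0072] F [ 0.1 -0.3  1.5] M [-0.48  0.26  0.35] w 0.0078 q [-1.01  0.54  0.5   2.08 -0.42  0.62  0.6 ]
cam est rad 0.768
clock: 15.57
tcp_pos: [0.465, 0.2517, 0.0513]
orientation: [2.962, 1.02, 0.017]
contact_force: [1.1, 0.1, 2.3]
grip_width: 0.0083
15.57 tcp [0.465  0.2517 0.0513] z [ 0.0136 -0.0051 -0.9999] x [0.788  0.6156 0.0076] F [1.1 0.1 2.3] M [-0.46  0.25  0.38] w 0.0083 q [-1.04  0.55  0.54  2.08 -0.46  0.62  0.47]
cam est rad 0.93
clock: 15.82
tcp_pos: [0.4647, 0.2515, 0.0513]
orientation: [3.034, 0.779, 0.017]
contact_force: [1.2, -1.0, 0.6]
grip_width: 0.0081
15.82 tcp [0.4647 0.2515 0.0513] z [ 0.0127 -0.0066 -0.9999] x [0.8764 0.4816 0.008 ] F [ 1.2 -1.   0.6] M [-0.41  0.26  0.39] w 0.0081 q [-1.08  0.56  0.59  2.08 -0.5   0.63  0.35]
cam est rad 1.091
```

```bash
python3 -m pendant '0 0 0 3;0 0 0 3;0 0 0 3'|tail -0; python3 st.py; python3 -m pendant '0 0 0 2;0 0 0 2;0 0 0 2' | tail -0; python3 st.py;python3 -m pendant '0 0 0 2;0 0 0 2' | tail -0; python3 st.py
```

```text
16.07 tcp [0.4644 0.2513 0.0513] z [ 0.0118 -0.0082 -0.9999] x [0.942  0.3354 0.0084] F [0.5 0.  1.7] M [-0.36  0.32  0.45] w 0.008 q [-1.11  0.57  0.63  2.08 -0.54  0.65  0.22]
cam est rad 1.251
16.32 tcp [0.4642 0.2511 0.0513] z [ 0.0111 -0.0098 -0.9999] x [0.9723 0.2335 0.0085] F [ 0.5 -0.6  1.3] M [-0.32  0.32  0.42] w 0.0078 q [-1.13  0.58  0.66  2.08 -0.56  0.65  0.14]
cam est rad 1.358
16.48 tcp [0.464  0.2511 0.0513] z [ 0.0106 -0.0108 -0.9999] x [0.9863 0.165  0.0087] F [ 1.  -0.6  1.1] M [-0.32  0.39  0.48] w 0.0081 q [-1.14  0.59  0.68  2.08 -0.58  0.66  0.09]
cam est rad 1.428Exception ignored on flushing sys.stdout:
BrokenPipeError: [Errno 32] Broken pipe
Exception ignored on flushing sys.stdout:
BrokenPipeError: [Errno 32] Broken pipe
Exception ignored on flushing sys.stdout:
BrokenPipeError: [Errno 32] Broken pipe
```

```bash
python3 snap.py w14
```

```text
[0.464  0.2511 0.0513] 0.324
```

View pics/w14.png

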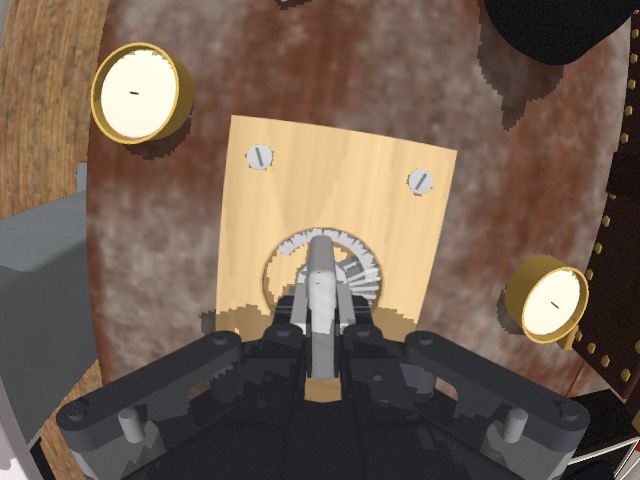

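```bash
for i in 1; do python3 -m pendant '0 0 0 2;0 0 0 2'>/dev/null; python3 st.py; done; python3 -m pendant '0 0 0 1.5;0 0 0 1.5' >/dev/null; python3 st.py
```

```text
16.7 tcp [0.4638 0.2511 0.0513] z [ 0.01   -0.0117 -0.9999] x [0.9953 0.0959 0.0088] F [ 1.3 -1.   2.1] M [-0.26  0.39  0.46] w 0.008 q [-1.16  0.6   0.7   2.08 -0.6   0.67  0.03]
cam est rad 1.497
16.87 tcp [0.4637 0.2511 0.0513] z [ 0.0096 -0.0122 -0.9999] x [0.999  0.0436 0.0091] F [ 1.  -1.5  1. ] M [-0.22  0.4   0.51] w 0.0079 q [-1.17  0.6   0.71  2.08 -0.61  0.67 -0.01]
cam est rad 1.55
```

```bash
python3 -m pendant '0 0 0 1.5;0 0 0 1.5' >/dev/null; python3 st.py;python3 -m pendant '0 0 0 1.5;0 0 0 1.5' >/dev/null; python3 st.py
```

```text
17.03 tcp [0.4635 0.251  0.0513] z [ 0.0092 -0.0124 -0.9999] x [ 0.9999 -0.0114  0.0094] F [ 0.  -0.7  1.1] M [-0.17  0.45  0.54] w 0.0082 q [-1.18  0.61  0.73  2.08 -0.62  0.68 -0.05]
cam est rad 1.605
17.2 tcp [0.4635 0.251  0.0513] z [ 0.009  -0.0125 -0.9999] x [ 0.9976 -0.068   0.0098] F [ 0.2 -0.7  2. ] M [-0.27  0.5   0.56] w 0.0077 q [-1.19  0.61  0.74  2.08 -0.64  0.68 -0.09]
cam est rad 1.662
```

```bash
python3 -m pendant '0 0 0 1' >/dev/null; python3 st.py;python3 -m pendant '0 0 0 1' >/dev/null; python3 st.py
```

```text
17.28 tcp [0.4634 0.251  0.0513] z [ 0.0088 -0.0126 -0.9999] x [ 0.9961 -0.0877  0.0099] F [ 0.8 -0.5  2. ] M [-0.17  0.52  0.54] w 0.0078 q [-1.19  0.61  0.75  2.08 -0.64  0.68 -0.11]
cam est rad 1.681
17.37 tcp [0.4634 0.251  0.0513] z [ 0.0088 -0.0127 -0.9999] x [ 0.9942 -0.1068  0.0101] F [-0.1 -2.   1.8] M [-0.22  0.53  0.54] w 0.008 q [-1.2   0.62  0.75  2.08 -0.65  0.69 -0.12]
cam est rad 1.701
```

```bash
python3 -m pendant '0 0 0 1.2' >/dev/null; python3 st.py;python3 -m pendant '0 0 0 1.2' >/dev/null; python3 st.py;python3 -m pendant '0 0 0 1.2' >/dev/null; python3 st.py
```

```text
17.45 tcp [0.4633 0.251  0.0513] z [ 0.0086 -0.0127 -0.9999] x [ 0.9915 -0.1294  0.0102] F [ 1.2 -0.7  1.2] M [-0.2   0.48  0.58] w 0.0077 q [-1.2   0.62  0.76  2.08 -0.65  0.69 -0.14]
cam est rad 1.723
17.53 tcp [0.4632 0.251  0.0513] z [ 0.0085 -0.0127 -0.9999] x [ 0.9883 -0.1521  0.0103] F [ 0.3 -0.3  1.2] M [-0.21  0.54  0.52] w 0.0079 q [-1.2   0.62  0.76  2.09 -0.66  0.69 -0.16]
cam est rad 1.746
17.62 tcp [0.4632 0.2511 0.0513] z [ 0.0084 -0.0127 -0.9999] x [ 0.9845 -0.1749  0.0105] F [ 0.8 -1.5  1.5] M [-0.15  0.56  0.59] w 0.0074 q [-1.21  0.62  0.77  2.09 -0.66  0.69 -0.17]
cam est rad 1.769
```

```bash
for i in 1; do :; done; python3 -m pendant '0 0 0 1.2' >/dev/null; python3 st.py|cut -c90-;python3 -m pendant '0 0 0 1.2' >/dev/null; python3 st.py|cut -c90-;python3 -m pendant '0 0 0 1.2' >/dev/null; python3 st.py|cut -c90-
```

```text
[ 0.4 -0.5  2. ] M [-0.24  0.65  0.6 ] w 0.008 q [-1.21  0.63  0.78  2.09 -0.67  0.69 -0.19]

F [ 0.7 -0.6  1.9] M [-0.18  0.58  0.62] w 0.0079 q [-1.22  0.63  0.78  2.09 -0.68  0.7  -0.21]

F [ 0.8 -0.8  1.9] M [-0.19  0.6   0.62] w 0.0082 q [-1.22  0.63  0.79  2.09 -0.68  0.7  -0.23]
```

```bash
python3 st.py | tail -1; python3 snap.py w15; python3 - <<'E'
import cv2
from h import *
a=cv2.imread("pics/w15.png")
cv2.imwrite("pics/w15c.png",cv2.resize(a[90:390,180:460],None,fx=2,fy=2,interpolation=cv2.INTER_CUBIC))
s=r.grab_frame("side")["color"][:,:,::-1]
cv2.imwrite("pics/s15.png",cv2.resize(s[180:280,230:370],None,fx=5,fy=5,interpolation=cv2.INTER_CUBIC))
E
```

```text
cam est rad 1.839
[0.463  0.251  0.0513] 0.212
```

View pics/w15c.png

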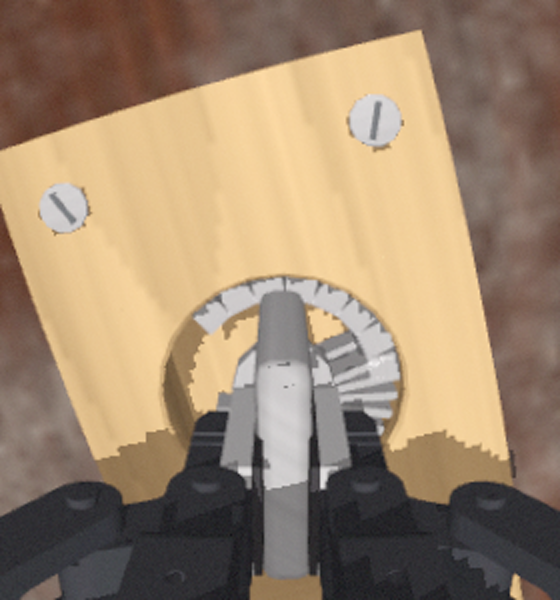

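View pics/s15.png

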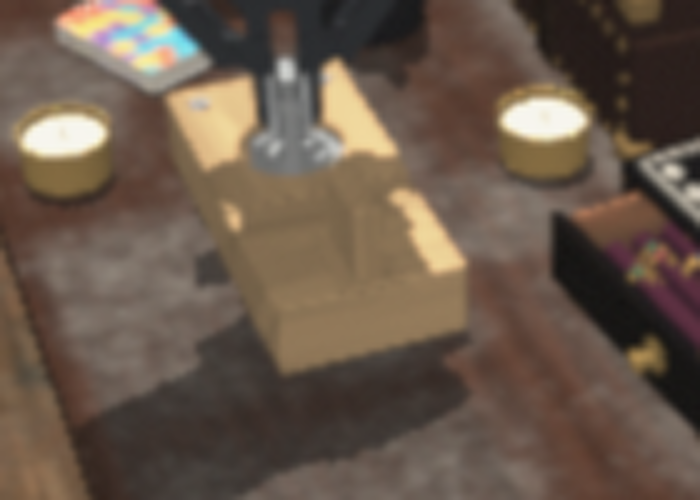

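```bash
python3 -m pendant '0 0 0 1.2' >/dev/null; python3 st.py|cut -c70-165;python3 -m pendant '0 0 0 1.2' >/dev/null; python3 st.py|cut -c70-165;python3 -m pendant '0 0 0 1.2' >/dev/null; python3 st.py|cut -c70-165
```

```text
48 -0.2628  0.0111] F [ 0.3 -1.2  1.6] M [-0.22  0.57  0.65] w 0.0081 q [-1.22  0.63  0.79  2.09

86 -0.2847  0.0111] F [-0.5 -0.9  1.7] M [-0.16  0.65  0.68] w 0.0081 q [-1.23  0.64  0.8   2.09

18 -0.3066  0.0113] F [-0.1 -1.5  2.2] M [-0.19  0.64  0.67] w 0.0081 q [-1.23  0.64  0.8   2.09
```

```bash
python3 -m pendant '0 0 0 1.2' >/dev/null; python3 st.py|cut -c70-165;python3 -m pendant '0 0 0 0;0 0 0 0;0 0 0 0' >/dev/null; python3 st.py
```

```text
4 -0.3286  0.0114] F [-0.9 -1.7  2.9] M [-0.18  0.7   0.64] w 0.0079 q [-1.23  0.64  0.81  2.09 

18.55 tcp [0.4628 0.2511 0.0513] z [ 0.0075 -0.0127 -0.9999] x [ 0.9436 -0.3309  0.0113] F [-0.1 -0.9  2.4] M [-0.19  0.62  0.47] w 0.0084 q [-1.23  0.64  0.81  2.09 -0.7   0.71 -0.3 ]
cam est rad 1.931
```

```bash
python3 -m pendant '0 0 0 1.2' >/dev/null; python3 st.py|cut -c70-145;python3 -m pendant '0 0 0 1.2' >/dev/null; python3 st.py|cut -c70-145;python3 -m pendant '0 0 0 1.2' >/dev/null; python3 st.py
```

```text
64 -0.3509  0.0115] F [ 0.5 -0.9  2.2] M [-0.15  0.67  0.67] w 0.0078 q [-1.

81 -0.3721  0.0115] F [-1.2 -0.8  2.2] M [-0.1   0.71  0.61] w 0.008 q [-1.2

18.8 tcp [0.4627 0.2511 0.0513] z [ 0.0073 -0.0124 -0.9999] x [ 0.9193 -0.3933  0.0116] F [ 0.4 -1.   1.2] M [-0.12  0.71  0.69] w 0.0077 q [-1.25  0.65  0.83  2.09 -0.72  0.72 -0.35]
cam est rad 1.998
```

```bash
python3 -m pendant '0 0 0 1.2' >/dev/null; python3 st.py|cut -c70-145;python3 -m pendant '0 0 0 1.2' >/dev/null; python3 st.py|cut -c70-145;python3 -m pendant '0 0 0 1.2' >/dev/null; python3 st.py; python3 snap.py w16; python3 - <<'E'
import cv2
a=cv2.imread("pics/w16.png")
cv2.imwrite("pics/w16c.png",cv2.resize(a[90:390,180:460],None,fx=2,fy=2,interpolation=cv2.INTER_CUBIC))
E
```

```text
-0.4144  0.0116] F [-0.5 -0.9  2.6] M [-0.19  0.77  0.61] w 0.0081 q [-1.

02 -0.4354  0.0118] F [ 0.4 -0.4  2. ] M [-0.12  0.79  0.71] w 0.0077 q [-1.

19.05 tcp [0.4626 0.2511 0.0513] z [ 0.0069 -0.0125 -0.9999] x [ 0.8898 -0.4561  0.0119] F [-0.1 -1.5  3. ] M [-0.13  0.71  0.7 ] w 0.0074 q [-1.26  0.66  0.85  2.09 -0.74  0.72 -0.4 ]
cam est rad 2.067
[0.4626 0.2511 0.0513] 0.213
```

View pics/w16c.png

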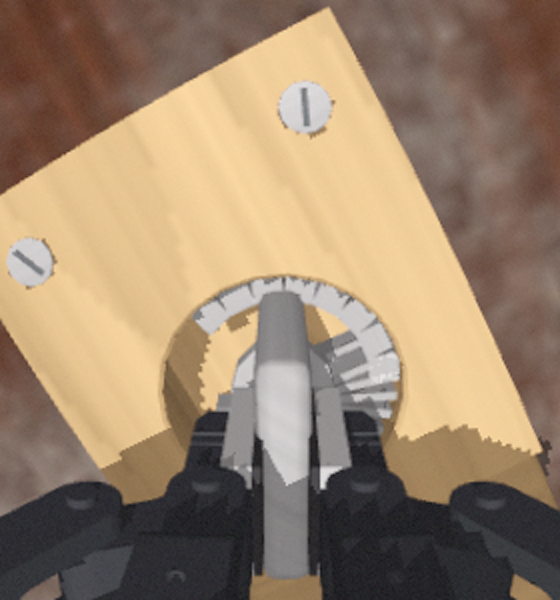

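```bash
python3 -m pendant '0 0 0 1.2' >/dev/null; python3 st.py|cut -c70-145;python3 -m pendant '0 0 0 1.2' >/dev/null; python3 st.py|cut -c70-145;python3 -m pendant '0 0 0 1.2' >/dev/null; python3 st.py
```

```text
9  -0.4766  0.012 ] F [ 0.2 -1.   2.3] M [-0.14  0.75  0.74] w 0.008 q [-1.2

79 -0.4966  0.0121] F [-0.7 -0.9  3.2] M [-0.09  0.78  0.75] w 0.0079 q [-1.

19.35 tcp [0.4624 0.2512 0.0513] z [ 0.0066 -0.0126 -0.9999] x [ 0.8562 -0.5165  0.0121] F [-0.9 -0.8  2.6] M [-0.07  0.87  0.72] w 0.0081 q [-1.27  0.67  0.86  2.09 -0.75  0.73 -0.46]
cam est rad 2.136
```

The moment is about 0.37 N m above the free value, which counts as tight, so I'm stopping and letting go.

```bash
python3 -m pendant '0 0 0 0;0 0 0 0' >/dev/null; python3 st.py; python3 -m pendant '0 0 0 0;0 0 0 0;0 0 0 0;0 0 0 0;0 0 0 0;0 0 -1 0;0 0 -2 0;0 0 -3 0' 0 >/dev/null; python3 st.py; python3 -m pendant '0 0 -3 0;0 0 -3 0;0 0 0 0;0 0 0 0'; python3 snap.py w17
```

```text
19.52 tcp [0.4624 0.2512 0.0513] z [ 0.0065 -0.0125 -0.9999] x [ 0.8547 -0.519   0.0121] F [ 0.1 -0.8  3.2] M [-0.11  0.83  0.55] w 0.008 q [-1.27  0.67  0.86  2.09 -0.76  0.73 -0.46]
cam est rad 2.139
20.18 tcp [0.4602 0.2503 0.1094] z [ 0.0033 -0.0172 -0.9998] x [ 0.8512 -0.5248  0.0118] F [0.3 0.4 0.5] M [ 0.1  0.  -0. ] w 0.0854 q [-1.36  0.59  0.98  2.06 -0.65  0.84 -0.55]
cam est rad 2.146
clock: 20.52
tcp_pos: [0.4624, 0.251, 0.1789]
orientation: [3.011, -0.859, 0.019]
contact_force: [-0.1, -0.7, 0.1]
grip_width: 0.0854
[0.4624 0.251  0.1789] 0.054
```

View pics/w17.png

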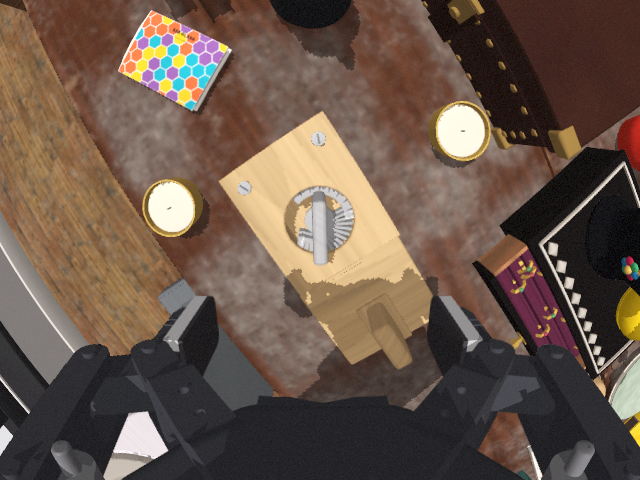

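```bash
python3 -m pendant '0 -3 -1 0;0 -3 -1 0;0 0 0 0;0 0 0 0' ; python3 snap.py w18; python3 - <<'E'
import cv2
a=cv2.imread("pics/w18.png")
cv2.imwrite("pics/w18c.png",cv2.resize(a[190:390,210:450],None,fx=3,fy=3,interpolation=cv2.INTER_CUBIC))
E
```

```text
clock: 20.9
tcp_pos: [0.4929, 0.3016, 0.1968]
orientation: [3.007, -0.864, 0.012]
contact_force: [-0.8, -1.3, -0.3]
grip_width: 0.0856
[0.4929 0.3016 0.1968] 0.058
```

View pics/w18c.png

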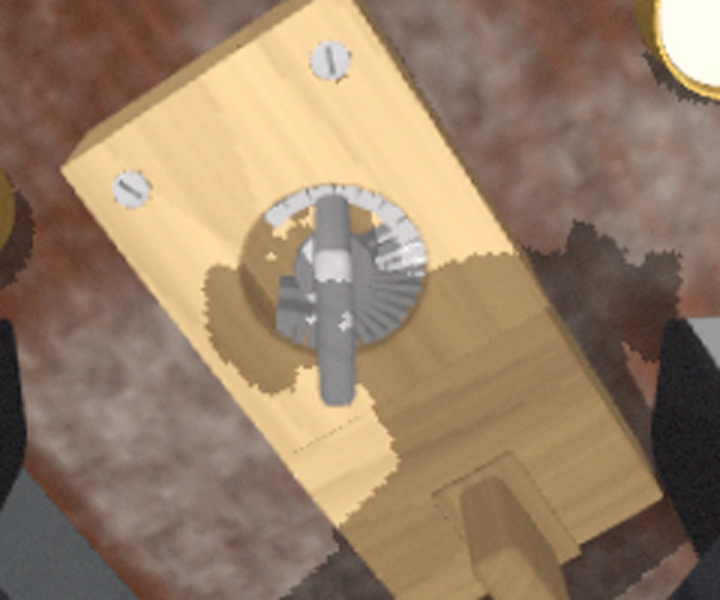

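The seam is closed with the edges in line, the cam stayed where I left it, and the robot is clear.

```bash
python3 -m pendant '0 0 0 0;0 0 0 0'|head -1; python3 -c "
from bench import r
print(r.hand_in())"
```

```text
clock: 21.12
the job is handed in; nothing more can be done
None
```

I fitted the end piece to the riser and handed the job in at 21.1 s. No verdict came back, so the result rests on my own checks.

- **Fitting:** I gripped the end piece by its fin, carried it over low and set it down. I then slid the stud into the open cam until it met the buffers, with about a 2 mm gap, centred and parallel.
- **Tightening:** One grasp of the wing was enough. I turned the cam clockwise to about 2.14 rad, estimated from the gripper's yaw. The turning moment rose from about 0.37 N m free to about 0.73, which is about 0.37 above free, in the tight range and below the 0.5 that tears the stud out. I stopped there, let go and backed off.
- **Last checks:** After release, the wrist pictures showed the seam closed with no visible gap and the block edges in line. The wing had not sprung back, and the nearby goods in view looked undisturbed. The contact force read about zero.

**Limits of these checks:** The moment readings scattered by about ±0.04 N m and kept rising slowly, with no clear jump when the faces shut. I could not measure the pull on the stud; from the moment it should be about 55 to 60 N. I did not measure bystander positions after the work.

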